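# Put the washed sample cup and the sample jar into the sorting tray

### The arm

A 6-joint arm with a two-finger parallel gripper is mounted at the origin on the work surface. World frame = base frame: x ahead of the robot, y to its left, z up, the work surface at z = 0. Lengths are in m, angles in rad, forces in N, time in s.
With the tool pointing down it reaches from about 0.35 to 0.975 m from the base axis. Payload 4.9 kg.
Tool frame: the origin (TCP) lies at the very end of the fingers, on their centre line; the grasp point (between the pads) lies 19 mm behind it (ctrl.tcp_to_grasp is the z of the grasp point in the tool frame, in m); z points along the fingers, y is the line along which they close (so a half turn about z gives the same grasp; the last joint's range is limited). The gripper opens to 85 mm and grips with 20 to 120 N. Pads are 22 mm wide; open, the fingers measure 114 mm over their backs; the gripper's body (76 mm by 85 mm) begins 54 mm behind the grasp point. The pads swing forward as they close: fully open they stand 13 mm farther back than shut.
Start: joints at [-1.371, 0.053, 1.613, -0, 1.476, -0.119], TCP at [0.196, -0.593, 0.231] pointing down, gripper open.
Joint ranges: [-3.01, 3.01], [-1.01, 2.22], [0.06, 2.58], [-1.02, 4.17], [0.09, 2.62], [-3.14, 3.14]. Speed limits (rad/s): [2.57, 2.57, 3.14, 3.14, 3.14, 3.14].

### API

Orientations are given as a rotation vector (axis times angle).
In Python, from station import ctrl, eyes, job, nets gives the robot as it stands. The module is installed in compiled form; this text tells all that it offers.
- The arm moves only by the tool jog_arm, never from a script. Its argument "commands" is one flat list of numbers, 7 for each row, row after row: the shift along the tool's x, y, z each as a share of 0.06 m, from -1 to 1, then the turn, a rotation vector about the tool's x, y, z each as a share of 0.1 rad, from -1 to 1, then the finger opening in mm, from 0 to 85.4. In form: [x, y, z, ax, ay, az, grip, x, y, z, ax, ay, az, grip, ...]. A call has 1 to 20 rows; each row shifts and turns the commanded pose from where the row before left it, along the tool's axes as they then stand; what a row does not reach is not made up. A row lasts 1/8 s, in which the tool goes at most 62.5 mm and 10.7 degrees, less where a joint would pass 70% of its speed; a pose out of reach is approached as far as the arm can. A call with a number of a shift or a turn outside -1 to 1 is refused whole. A call with a gripper value outside its range is refused whole. The fingers move at their own pace and stop on an object; "newtons" is the grip in N (left out, the last holds). Time passes only in rows, so rows that do not move let the fingers close. It gives the time, the measured TCP pose, the force, the opening and the grip force at its end, in the units of the state.
- ctrl.get_obs(): the state, without advancing time (a new reading comes with each control period).
- eyes.get_image(name): name is "scene" or "top" or "wrist"; returns a dict with "image" (384x512x3 uint8, red, green, blue), "z_map" (384x512 float32, m along the optical axis (not along the pixel's ray), 0 where there is no reading), "K" (3x3 intrinsics, pixels), "cam_to_world" (4x4, takes a point from camera to world coordinates). Camera axes: x right, y up, looking along -z (the intrinsics and any distortion apply to the point x, -y, -z); pixel columns grow to the right and rows downward; lengths in m; the calibration is good to about 2 mm. A picture is of the moment at which its call begins.
- job.finish_job(): hands the job in; it is judged then, once.
Trained networks look in the newest picture that a camera, given by its name, has taken for a name from the list of things; names that differ only in an ending like _2 or _b are one class to them, and where a whole thing is asked for, a point or a joint stands for the part that bears it (a point fixed in the world has none). Each returns a list of dicts, best first, with "p" (0 to 1); they miss things now and then, are a little off and sometimes report something else, mostly with a low value. They report only what shows in the picture. A call takes as long as a camera call. They do not tell look-alikes from the thing itself.
- nets.silhouettes(camera, name): "mask" (384x512 bool, what is visible of it) and "bbox" ([left, top, right, bottom] in pixels, round what is visible of it).
The state is a dict: "t": time; "q": joint angles; "dq": joint speeds; "effort": joint torques, N m; "tool_pos": TCP position; "tool_rot": TCP orientation; "contact_force": force on the tool from outside, world axes, zero at the start; "wrist_torque": the same for the moment, N m; "opening": finger opening in m; "grip_force": force on a finger pad.
Only numpy, scipy, OpenCV 4.12 (cv2) and the standard library are available. Lean on these libraries where they do the work, as an engineer would, in place of code of your own. Each camera call takes 0.05 s, during which the arm holds its last target. There are 200 camera calls.

### The job

Turn the steel cup with the orange foot, left mouth-down on the black drying mat, mouth-up and stand it in the tray cell with the orange floor; stand the jar with the blue lid upright in the tray cell with the blue floor. Set both down rather than dropping them, let go of them, and leave everything else where it stands.

Things in the scene. Friction and masses are not known exactly. Their poses are not given: they have to be found in the camera images.
- cup: Steel cup, 76 mm tall, 130 g, outside diameter 52 mm; its foot, 10 mm high, is a solid orange octagon 56 mm across flats, so it lies on its side without rolling, axis 28 mm above its support. Starts standing on its mouth. Origin: centre of the foot's underside; +z runs from foot to mouth (down at the start, must be up at the end); flats of the foot face its x and y axes and the diagonals.
- cup_mouth (a point): Centre of the cup's mouth, on its axis, 76 mm from the foot's underside. The mouth is open; wall 2.5 mm, with a round lip 56 mm in diameter over the last 6 mm.
- jar: Closed white plastic jar with a blue lid, 48 mm diameter, 80 mm tall, about 140 g, upright on the mat at the start. Origin: centre of the underside; z up.
- mat: Black rubber drying mat, 200 mm (its x) by 280 mm (its y), 4 mm thick, fixed. The cup and the jar start on it, side by side along its y, either one on either side, about 140 mm apart. Origin: centre of the underside, at table height; its top is 4 mm above.
- tray: White plastic tray, 176 mm square, 30 mm high, fixed. A cross of dividers makes 2 x 2 cells, each about 80 mm square inside, centred 42.7 mm from the tray's centre along its x and y. Walls and dividers 5 mm thick, as high as the tray; floor 5 mm thick. Two cells hold other things, two have coloured floor pads. Origin: centre of the underside.
- pad_orange: Orange floor pad, 74 mm square, 3 mm thick, fixed in the tray cell where the cup goes. Origin: centre of its underside, 5 mm above the table; its top is 8 mm above the table.
- pad_blue: Blue floor pad, 74 mm square, 3 mm thick, fixed in the tray cell where the jar goes. Origin: centre of its underside, 5 mm above the table; its top is 8 mm above the table.
- cup_grey: Bystander: the same steel cup with a grey foot, 76 mm tall, already mouth-up in a tray cell. Leave it. Origin: centre of the underside.
- jar_amber: Bystander: amber jar with a white lid, 50 mm diameter, 75 mm tall, in a tray cell. Leave it. Origin: centre of the underside.
- dish: Bystander: flat glass dish, 90 mm diameter, 16 mm high, beyond the mat. Origin: centre of the underside.
- brush: Bystander: blue-handled brush lying on the bench beyond the mat. Origin: near its middle, underside.
- lens: Bystander: black microscope lens, 48 mm diameter, 55 mm tall, beyond the tray. Origin: centre of the underside.
- stub: Bystander: brass specimen pin on a black disc, 60 mm diameter, 34 mm tall, beyond the tray. Origin: centre of the underside.
There are look-alikes about, which are no part of the job. What is shaped like the cup but red is not meant.

How it is judged:
By the outcome, as a careful person would: the job done as asked, in the order asked, and still so for the second after the job is handed in, with the robot touching nothing.
It also fails if it takes over 72 s, if anything falls off the work surface, if the arm or the gripper's body presses on something with over 40 N, if the wrist force passes 120 N, or if a joint passes its speed limit or range.

## Working session

There is one attempt and no reset: what is moved stays moved. The work goes in short steps, Python scripts to look and compute and a tool call to move; the robot and the scene stay as the last step left them, time stands still between calls to the robot, and variables do not carry over. Pictures are saved under pics/ and viewed, at most 10 in all, crops included, and the job is handed in when it is done.

Besides the shell and the picture viewer there is one more tool, called after ">>>" as name(argument=value, ...), one argument or row to a line, values as JSON. jog_arm: Moves the arm, as the interface text tells. Shift numbers are shares of 0.06 m and turn numbers shares of 0.1 rad, none past 1 either way. Its arguments: {"type":"object","properties":{"commands":{"type":"array","items":{"type":"number"}},"newtons":{"type":"number"}},"required":["commands"]}

```bash
mkdir -p pics; ls; cat > h.py <<'E'
import numpy as np, cv2
from scipy.spatial.transform import Rotation as R
from station import ctrl, eyes, job, nets
def cloud(d):
    z=d["z_map"]; K=d["K"]; v,u=np.mgrid[:384,:512]
    p=np.stack([(u-K[0,2])/K[0,0]*z,-(v-K[1,2])/K[1,1]*z,-z],-1)
    T=d["cam_to_world"]; w=p@T[:3,:3].T+T[:3,3]; w[z==0]=np.nan; return w
def save(n,im): cv2.imwrite("pics/"+n,cv2.cvtColor(im,cv2.COLOR_RGB2BGR))
E
python3 - <<'E'
from h import *
ims=[]
for c in ("top","scene"):
    d=eyes.get_image(c); w=cloud(d); ims.append(d["image"])
    print(c,d["cam_to_world"].round(3).tolist(),d["K"].round(1).tolist())
    for n in ("cup","jar","mat","tray","pad_orange","pad_blue"):
        for r in nets.silhouettes(c,n)[:4]:
            q=w[r["mask"]]; q=q[~np.isnan(q[:,0])]; 
            if len(q)==0: print(n,"nodepth",r["bbox"]);continue
            zt=np.percentile(q[:,2],95); t=q[q[:,2]>zt-.006]
            print(n,round(r["p"],2),np.round(r["bbox"]).tolist(),"med",np.median(q,0).round(4),"top",((t.max(0)+t.min(0))/2).round(4),"ext",np.ptp(t,0).round(3),"zr",np.percentile(q[:,2],[2,98]).round(3))
save("a.png",cv2.resize(ims[0],(800,600)));save("b.png",cv2.resize(ims[1],(800,600)))
print(ctrl.get_obs(),ctrl.tcp_to_grasp)
E
```

```text
pics
top [[-0.027, 0.978, -0.207, 0.397], [-1.0, -0.028, 0.002, -0.023], [-0.004, 0.207, 0.978, 1.019], [0.0, 0.0, 0.0, 1.0]] [[418.7, 0.0, 262.5], [0.0, 418.7, 193.1], [0.0, 0.0, 1.0]]
cup 0.98 [209.0, 220.0, 237.0, 249.0] med [0.504  0.0659 0.0805] top [0.5059 0.0677 0.0817] ext [0.057 0.058 0.008] zr [0.006 0.084]
cup 0.82 [268.0, 272.0, 292.0, 300.0] med [ 0.3892 -0.0577  0.0768] top [ 0.3895 -0.0574  0.0774] ext [0.056 0.055 0.008] zr [0.074 0.08 ]
jar 0.98 [146.0, 229.0, 171.0, 254.0] med [0.4966 0.2104 0.0836] top [0.4995 0.2172 0.0858] ext [0.041 0.041 0.009] zr [0.024 0.088]
mat 0.77 [130.0, 197.0, 250.0, 283.0] med [0.4997 0.1533 0.0049] top [0.5073 0.1517 0.0454] ext [0.203 0.283 0.087] zr [0.001 0.009]
tray 0.77 [308.0, 182.0, 389.0, 263.0] med [ 0.531  -0.242   0.0125] top [ 0.5363 -0.2302  0.0539] ext [0.198 0.203 0.056] zr [0.003 0.033]
pad_orange 0.83 [315.0, 187.0, 349.0, 217.0] med [ 0.5867 -0.1965  0.0088] top [ 0.5869 -0.1958  0.0175] ext [0.082 0.082 0.023] zr [0.005 0.013]
pad_blue 0.96 [316.0, 218.0, 349.0, 255.0] med [ 0.5016 -0.1821  0.0088] top [ 0.5008 -0.1
[... 1455 characters left out ...]
024] zr [0.005 0.026]
{'t': 0.7, 'q': array([-1.37098788e+00,  5.26879889e-02,  1.61283860e+00, -2.98304356e-05,
        1.47602005e+00, -1.19026182e-01]), 'dq': array([-0.00070613,  0.00025923,  0.00217841,  0.00084974, -0.00126859,
        0.00054427]), 'effort': array([ 2.05345495e-03, -3.93554664e+01, -3.70366359e+01,  4.03589797e-05,
        3.93455812e-04, -1.76308440e-06]), 'tool_pos': array([ 0.19588972, -0.59350957,  0.23134775]), 'tool_rot': array([ 3.10170982e+00,  4.98702529e-01, -4.36900759e-05]), 'contact_force': array([ 0.08623339,  0.24539208, -0.03362356]), 'wrist_torque': array([0.03077462, 0.01132384, 0.02998725]), 'grip_force': 0.0, 'opening': 0.08524028587526833} -0.0187
```

View pics/a.png

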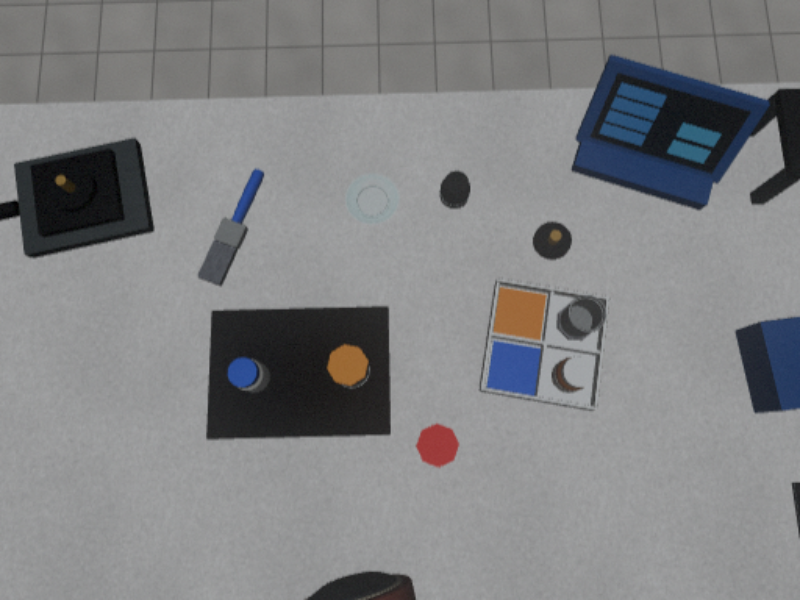

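View pics/b.png

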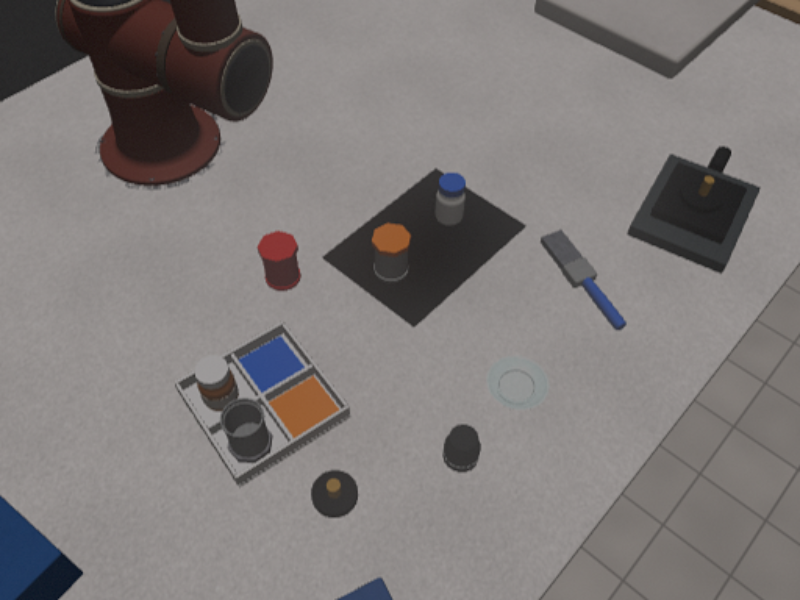

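The top view shows the orange-footed cup at (347,366), the jar at (243,373), the orange pad at (518,313), the blue pad at (513,368) and the red look-alike at (437,445). The scene view agrees. I plan to grasp the cup tilted, lay it on its side on the mat, regrasp it and stand it up in the tray.

```bash
cat >> h.py <<'E'
from scipy.linalg import logm, expm
def rot(yaw,pitch): # tool x = forward at azimuth yaw, z down; pitch>0 tips fingers forward
    return R.from_euler('z',yaw)*R.from_matrix(np.diag([1.,-1,-1]))*R.from_euler('y',pitch)
def pose(g,yaw,pdeg,back=0.):  # grasp point -> TCP pose
    r=rot(yaw,np.radians(pdeg)); T=np.eye(4); T[:3,:3]=r.as_matrix()
    T[:3,3]=np.array(g)+r.as_matrix()[:,2]*(0.0187-back); return T
def cur():
    o=ctrl.get_obs(); T=np.eye(4); T[:3,:3]=R.from_rotvec(o["tool_rot"]).as_matrix(); T[:3,3]=o["tool_pos"]; return T
def plan(wps,spd=.75,T=None):
    T=cur() if T is None else T
    for W in wps:
        D=np.linalg.inv(T)@W; w=R.from_matrix(D[:3,:3]).as_rotvec()
        n=max(1,int(np.ceil(max(np.linalg.norm(D[:3,3])/(.06*spd),np.linalg.norm(w)/(.1*spd*1.3)))))
        while 1:
            S=np.zeros((3,3)); Q=np.eye(3); r1=R.from_rotvec(w/n).as_matrix()
            for _ in range(n): S+=Q; Q=Q@r1
            t=np.linalg.solve(S,D[:3,3])
            if max(abs(t))<=.06*spd+1e-6 and max(abs(w/n))<=.1*min(1,spd*1.3)+1e-6: break
            n+=1
        row=np.round(np.r_[t/.06,w/n/.1],2); print(n,"x",row.tolist())
        M=np.eye(4); M[:3,:3]=R.from_rotvec(row[3:]*.1).as_matrix(); M[:3,3]=row[:3]*.06
        T=T@np.linalg.matrix_power(M,n)
        print("   end",T[:3,3].round(4), "err mm",((T-W)[:3,3]*1e3).round(1))
    return T
E
python3 - <<'E'
from h import *
d=eyes.get_image("top"); w=cloud(d); hsv=cv2.cvtColor(d["image"],cv2.COLOR_RGB2HSV)
m=nets.silhouettes("top","cup")[0]["mask"]&(w[...,2]>.07)
h=cv2.convexHull((w[m][:,:2]*1e4).astype(np.float32))[:,0]/1e4
best=[]
for a in np.radians(np.arange(0,45,3)):
    wd=[np.ptp(h@[np.cos(a+k*np.pi/4),np.sin(a+k*np.pi/4)]) for k in range(4)]; best.append((round(np.mean(wd),4),round(np.degrees(a))))
print(best)
b=nets.silhouettes("top","tray")[0]["mask"]; p=w[b]; p=p[(p[:,2]>.024)&(p[:,2]<.036)]
print(cv2.minAreaRect((p[:,:2]*1000).astype(np.float32)))
plan([pose([.51,.066,.27],.13,0)])
E
```

```text
[(np.float64(0.058), 0), (np.float64(0.0583), 3), (np.float64(0.0585), 6), (np.float64(0.0586), 9), (np.float64(0.0586), 12), (np.float64(0.0584), 15), (np.float64(0.0581), 18), (np.float64(0.0577), 21), (np.float64(0.0572), 24), (np.float64(0.0566), 27), (np.float64(0.056), 30), (np.float64(0.0561), 33), (np.float64(0.0566), 36), (np.float64(0.0571), 39), (np.float64(0.0576), 42)]
((537.6088256835938, -229.73915100097656), (176.3160858154297, 176.8515167236328), 78.73202514648438)
17 x [0.45, -0.56, -0.02, 0.0, -0.0, 0.11]
   end [0.5116 0.0666 0.2517] err mm [1.6 0.6 0.4]
```

>>> jog_arm(
  commands=[0.45,-0.56,-0.02,0,0,0.11,85,0.45,-0.56,-0.02,0,0,0.11,85,0.45,-0.56,-0.02,0,0,0.11,85,0.45,-0.56,-0.02,0,0,0.11,85,0.45,-0.56,-0.02,0,0,0.11,85,0.45,-0.56,-0.02,0,0,0.11,85,0.45,-0.56,-0.02,0,0,0.11,85,0.45,-0.56,-0.02,0,0,0.11,85],
  newtons=30,
)

```text
t: 1.85
tool_pos: [0.3294, -0.2743, 0.2412]
tool_rot: [3.12, 0.36, 0.001]
contact_force: [1.0, -0.4, -0.6]
opening: 0.0849
grip_force: 0.0
```

```bash
python3 - <<'E'
from h import *
o=ctrl.get_obs();print(o["t"],o["q"].tolist(),o["tool_pos"].tolist())
E
```

```text
1.85 [-0.868354569847295, -0.45446965967397085, 2.033061630200024, 0.00012556975694874128, 1.5621534480579222, 0.47239618802402394] [0.3294302428742673, -0.2742805666678007, 0.24116632277742273]
```

>>> jog_arm(
  commands=[0.45,-0.56,-0.02,0,0,0.11,85,0.45,-0.56,-0.02,0,0,0.11,85,0.45,-0.56,-0.02,0,0,0.11,85,0.45,-0.56,-0.02,0,0,0.11,85,0.45,-0.56,-0.02,0,0,0.11,85,0.45,-0.56,-0.02,0,0,0.11,85,0.45,-0.56,-0.02,0,0,0.11,85,0.45,-0.56,-0.02,0,0,0.11,85,0.45,-0.56,-0.02,0,0,0.11,85],
)

```text
t: 2.98
tool_pos: [0.5122, 0.068, 0.252]
tool_rot: [3.135, 0.207, 0.001]
contact_force: [1.2, 0.2, 0.9]
opening: 0.0852
grip_force: 0.0
```

```bash
python3 - <<'E'
from h import *
o=ctrl.get_obs();print(o["t"],o["q"].tolist(),o["tool_pos"].tolist())
d=eyes.get_image("wrist"); w=cloud(d); save("c.png",d["image"])
T=d["cam_to_world"];print((np.linalg.inv(cur())@T).round(3).tolist())
for n in ("cup",):
    for r in nets.silhouettes("wrist",n)[:3]:
        q=w[r["mask"]]; t=q[q[:,2]>.072]
        print(n,r["p"],r["bbox"],((t.max(0)+t.min(0))/2).round(4),np.ptp(t,0).round(3))
        h=cv2.convexHull((t[:,:2]*1e4).astype(np.float32))[:,0]/1e4
        print([(i,round(np.mean([np.ptp(h@[np.cos(np.radians(i+k*45)),np.sin(np.radians(i+k*45))]) for k in range(4)])*1e3,1)) for i in range(0,45,4)])
E
```

```text
2.975 [-0.011966636039841256, -0.22210528569987442, 1.8369482587911012, -0.00016125553679383653, 1.5261257448526406, 1.4270679753375097] [0.512190740264612, 0.06803079110938615, 0.2519633602283166]
[[-0.004, 0.944, 0.33, 0.084], [1.0, 0.005, -0.003, 0.003], [-0.004, 0.33, -0.944, -0.143], [0.0, 0.0, 0.0, 1.0]]
cup 0.84 [320.0, 231.8, 363.4, 303.7] [ 0.4441 -0.0177  0.1695] [0.166 0.09  0.195]
[(0, np.float64(125.8)), (4, np.float64(125.9)), (8, np.float64(125.5)), (12, np.float64(124.5)), (16, np.float64(123.9)), (20, np.float64(122.7)), (24, np.float64(122.3)), (28, np.float64(123.1)), (32, np.float64(123.3)), (36, np.float64(123.4)), (40, np.float64(124.8)), (44, np.float64(125.7))]
cup 0.78 [231.5, 137.4, 289.0, 202.8] [0.5077 0.066  0.0777] [0.058 0.057 0.011]
[(0, np.float64(58.4)), (4, np.float64(58.7)), (8, np.float64(58.9)), (12, np.float64(58.8)), (16, np.float64(58.6)), (20, np.float64(58.1)), (24, np.float64(57.5)), (28, np.float64(56.8)), (32, np.float64(56.0)), (36, np.float64(56.7)), (40, np.float64(57.6)), (44, np.float64(58.2))]Traceback (most recent call last):
  File "<stdin>", line 8, in <module>
    return umr_maximum(a, axis, None, out, keepdims, initial, where)
ValueError: zero-size array to reduction operation maximum which has no identity
```

View pics/c.png

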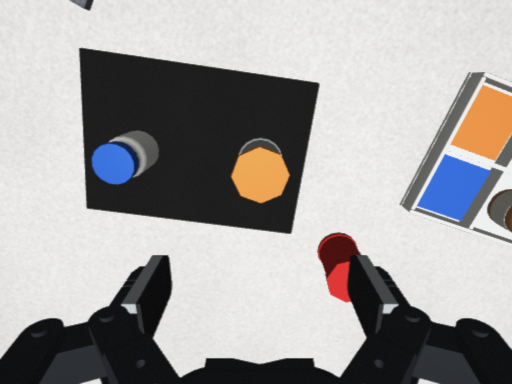

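The wrist view shows the cup foot at (260,175), the jar lid at (115,163) and the red decoy at (340,282). I'll fit the arm's geometry so the tilts can be checked against the joint limits.

```bash
python3 - <<'E'
from h import *
q=np.array([[.0526880,1.6128386],[-.4544697,2.0330616],[-.2221053,1.8369483]])
p=np.array([[.19588972,-.59350957,.23134775],[.32943024,-.27428057,.24116632],[.51219074,.06803079,.25196336]])
rho=np.sqrt(p[:,0]**2+p[:,1]**2-.0743**2); s=q.sum(1)
A=[];b=[]
for i in range(3):
    A.append([1,np.sin(q[i,0]),np.sin(s[i]),0]);b.append(rho[i])
    A.append([0,np.cos(q[i,0]),np.cos(s[i]),1]);b.append(p[i,2])
x,res,*_=np.linalg.lstsq(A,b,rcond=None);print("a1,a2,a3,K",x.round(4),res)
a1,a2,a3,K=x
def ik(r,z,pd,L):
    pd=np.radians(pd); r=np.sqrt(r*r-.0743**2)-L*np.sin(pd)-a1; z=z+L*np.cos(pd)-(K+L)
    D=np.hypot(r,z); c=(D*D-a2*a2-a3*a3)/(2*a2*a3)
    if abs(c)>1: return None
    q3=np.arccos(c); q2=np.arctan2(r,z)-np.arctan2(a3*np.sin(q3),a2+a3*np.cos(q3))
    return np.round([q2,q3,np.pi-pd-q2-q3],2)
for L in (.25,.35):
  for n,r,z,pd in (("pick-",.51,.04,-50),("pickpre-",.57,.12,-50),("lay+",.52,.02,40),("lay+far",.57,.02,40),("stand+",.62,.04,40),("stand0 up",.6,.16,40),("pick+",.51,.04,50),("lay-",.51,.02,-40),("stand-",.62,.04,-40)):
    print(L,n,ik(r,z,pd,L))
E
```

```text
a1,a2,a3,K [ 0.0162  0.4089  0.5855 -0.1214] [2.37380517e-07]
0.25 pick- [0.44 1.66 1.91]
0.25 pickpre- [0.49 1.44 2.08]
0.25 lay+ [-0.43  2.52  0.36]
0.25 lay+far [-0.27  2.4   0.31]
0.25 stand+ [-0.16  2.27  0.33]
0.25 stand0 up [-0.36  2.21  0.6 ]
0.25 pick+ [-0.57  2.63  0.22]
0.25 lay- [0.36 1.74 1.73]
0.25 stand- [0.58 1.41 1.85]
0.35 pick- [0.65 1.44 1.93]
0.35 pickpre- [0.7  1.21 2.1 ]
0.35 lay+ [-0.65  2.69  0.4 ]
0.35 lay+far [-0.43  2.57  0.31]
0.35 stand+ [-0.3   2.43  0.31]
0.35 stand0 up [-0.54  2.37  0.61]
0.35 pick+ [-0.92  2.86  0.33]
0.35 lay- [0.53 1.57 1.74]
0.35 stand- [0.76 1.2  1.89]
```

```bash
python3 - <<'E'
from h import *
g=[.507,.066,.043]
plan([pose(g,-.227,-60,.09),pose(g,-.227,-60)],.6)
E
```

```text
15 x [0.15, 0.03, 0.15, 0.13, -0.69, 0.22]
   end [0.5652 0.0528 0.0766] err mm [-1.9  0.7 -2. ]
3 x [-0.0, 0.0, 0.48, -0.02, 0.0, 0.01]
   end [0.4924 0.0699 0.0335] err mm [ 1.2  0.3 -0.2]
```

>>> jog_arm(
  commands=[0.15,0.03,0.15,0.13,-0.69,0.22,85,0.15,0.03,0.15,0.13,-0.69,0.22,85,0.15,0.03,0.15,0.13,-0.69,0.22,85,0.15,0.03,0.15,0.13,-0.69,0.22,85,0.15,0.03,0.15,0.13,-0.69,0.22,85,0.15,0.03,0.15,0.13,-0.69,0.22,85,0.15,0.03,0.15,0.13,-0.69,0.22,85,0.15,0.03,0.15,0.13,-0.69,0.22,85,0.15,0.03,0.15,0.13,-0.69,0.22,85,0.15,0.03,0.15,0.13,-0.69,0.22,85,0.15,0.03,0.15,0.13,-0.69,0.22,85,0.15,0.03,0.15,0.13,-0.69,0.22,85,0.15,0.03,0.15,0.13,-0.69,0.22,85,0.15,0.03,0.15,0.13,-0.69,0.22,85,0.15,0.03,0.15,0.13,-0.69,0.22,85,0,0,0,0,0,0,85],
)

```text
t: 5.08
tool_pos: [0.5628, 0.0488, 0.0743]
tool_rot: [-2.6, 0.305, 1.508]
contact_force: [-0.3, 0.3, -0.1]
opening: 0.0849
grip_force: 0.0
```

```bash
python3 - <<'E'
from h import *
o=ctrl.get_obs();print(o["t"],o["q"].round(3),o["tool_pos"])
g=[.507,.066,.043]
plan([pose(g,-.227,-60)],.5)
E
```

```text
5.075 [-0.103  0.725  1.281  0.142  2.178  1.715] [0.56283126 0.04880141 0.07428418]
3 x [-0.01, -0.02, 0.47, -0.03, 0.02, -0.0]
   end [0.4914 0.0695 0.0337] err mm [ 0.2 -0.1  0.1]
```

>>> jog_arm(
  commands=[-0.01,-0.02,0.47,-0.03,0.02,0,85,-0.01,-0.02,0.47,-0.03,0.02,0,85,-0.01,-0.02,0.5,-0.03,0.02,0,85,0,0,0.03,0,0,0,85,0,0,0,0,0,0,40,0,0,0,0,0,0,40,0,0,0,0,0,0,40,0,0,0,0,0,0,40,0,0,0,0,0,0,40,0,0,0,0,0,0,40],
  newtons=45,
)

```text
t: 6.32
tool_pos: [0.4914, 0.0705, 0.0353]
tool_rot: [-2.617, 0.299, 1.497]
contact_force: [5.0, -0.9, 5.6]
opening: 0.0517
grip_force: 47.3
```

```bash
python3 - <<'E'
from h import *
T=cur(); g=T[:3,3]-.0187*T[:3,2]; print(g.round(4))
u=g+[0,0,.1]
T2=plan([pose(u,-.227,-60),pose([.545,.08,.15],-.05,-15),pose([.545,.08,.15],.08,30),pose([.545,.08,.042],.08,30)],.6)
E
```

```text
[0.5071 0.0669 0.0447]
3 x [-0.48, 0.0, -0.28, 0.0, -0.03, -0.0]
   end [0.4914 0.0706 0.1353] err mm [ 0.   0.  -0.1]
11 x [0.06, -0.03, -0.04, -0.1, 0.71, -0.13]
   end [0.5399 0.0835 0.1307] err mm [-0.3  3.2 -1.3]
11 x [0.02, 0.0, -0.0, 0.02, 0.72, -0.12]
   end [0.5527 0.0835 0.1319] err mm [-1.7  2.8 -1.9]
3 x [-0.29, 0.02, 0.51, -0.01, -0.02, -0.01]
   end [0.5539 0.0803 0.0263] err mm [-0.4 -0.4  0.5]
```

>>> jog_arm(
  commands=[-0.48,0,-0.28,0,-0.03,0,40,-0.48,0,-0.28,0,-0.03,0,40,-0.48,0,-0.28,0,-0.03,0,40,0.06,-0.03,-0.04,-0.1,0.71,-0.13,40,0.06,-0.03,-0.04,-0.1,0.71,-0.13,40,0.06,-0.03,-0.04,-0.1,0.71,-0.13,40,0.06,-0.03,-0.04,-0.1,0.71,-0.13,40,0.06,-0.03,-0.04,-0.1,0.71,-0.13,40,0.06,-0.03,-0.04,-0.1,0.71,-0.13,40,0.06,-0.03,-0.04,-0.1,0.71,-0.13,40,0.06,-0.03,-0.04,-0.1,0.71,-0.13,40,0.06,-0.03,-0.04,-0.1,0.71,-0.13,40,0.06,-0.03,-0.04,-0.1,0.71,-0.13,40,0.06,-0.03,-0.04,-0.1,0.71,-0.13,40],
)

```text
t: 8.07
tool_pos: [0.5383, 0.0839, 0.1285]
tool_rot: [-3.107, 0.078, 0.416]
contact_force: [-0.7, 0.0, -2.2]
opening: 0.0512
grip_force: 47.1
```

>>> jog_arm(
  commands=[0.02,0,0,0.02,0.72,-0.12,40,0.02,0,0,0.02,0.72,-0.12,40,0.02,0,0,0.02,0.72,-0.12,40,0.02,0,0,0.02,0.72,-0.12,40,0.02,0,0,0.02,0.72,-0.12,40,0.02,0,0,0.02,0.72,-0.12,40,0.02,0,0,0.02,0.72,-0.12,40,0.02,0,0,0.02,0.72,-0.12,40,0.02,0,0,0.02,0.72,-0.12,40,0.02,0,0,0.02,0.72,-0.12,40,0.02,0,0,0.02,0.72,-0.12,40,0,0,0,0,0,0,40],
)

```text
t: 9.57
tool_pos: [0.5494, 0.0839, 0.1283]
tool_rot: [-3.009, -0.118, -0.803]
contact_force: [-0.2, -0.2, -1.2]
opening: 0.0514
grip_force: 47.1
```

```bash
python3 - <<'E'
from h import *
o=ctrl.get_obs();print(o["q"].round(3),o["contact_force"],o["opening"])
T=cur(); g=T[:3,3]-.0187*T[:3,2]; print(g.round(4), np.degrees(np.arctan2(T[0,2],-T[2,2])).round(1))
plan([pose([.545,.08,.042],.08,30)],.6)
d=eyes.get_image("scene");save("d.png",cv2.resize(d["image"][60:260,120:400],(784,560)))
E
```

```text
[-0.006 -0.349  2.214  0.068  0.759  1.45 ] [-0.16877557 -0.18067105 -1.20823117] 0.05137971203336266
[0.5401 0.0831 0.1445] 29.8
3 x [-0.26, 0.02, 0.51, -0.01, 0.01, -0.01]
   end [0.5549 0.0811 0.0254] err mm [ 0.6  0.4 -0.4]
```

View pics/d.png

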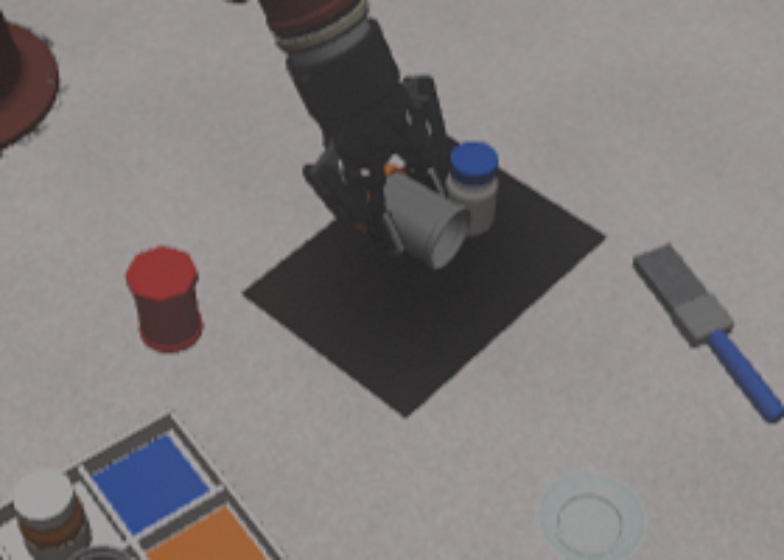

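The cup is held level with its mouth facing away at crop (445,240). Next I lower it.

>>> jog_arm(
  commands=[-0.26,0.02,0.51,-0.01,0.01,-0.01,40,-0.26,0.02,0.51,-0.01,0.01,-0.01,40,-0.26,0.02,0.51,-0.01,0.01,-0.01,40,-0.02,0,0.03,0,0,0,40,-0.02,0,0.03,0,0,0,40,-0.02,0,0.03,0,0,0,40,0,0,0,0,0,0,40],
)

```text
t: 10.5
tool_pos: [0.5577, 0.0811, 0.0224]
tool_rot: [-3.009, -0.121, -0.818]
contact_force: [-0.3, -1.4, -1.9]
opening: 0.0514
grip_force: 47.8
```

>>> jog_arm(
  commands=[-0.015,0,0.02,0,0,0,40,0,0,0,0,0,0,40],
)

```text
t: 10.75
tool_pos: [0.5567, 0.0811, 0.0198]
tool_rot: [-3.009, -0.121, -0.815]
contact_force: [0.7, -1.0, -1.6]
opening: 0.0513
grip_force: 47.8
```

>>> jog_arm(
  commands=[-0.015,0,0.02,0,0,0,40,0,0,0,0,0,0,40],
)

```text
t: 11.0
tool_pos: [0.5563, 0.0811, 0.0178]
tool_rot: [-3.01, -0.121, -0.814]
contact_force: [0.2, -0.3, -2.2]
opening: 0.0518
grip_force: 47.8
```

>>> jog_arm(
  commands=[-0.015,0,0.02,0,0,0,40,0,0,0,0,0,0,40],
)

```text
t: 11.25
tool_pos: [0.5565, 0.0811, 0.0168]
tool_rot: [-3.009, -0.121, -0.815]
contact_force: [-0.7, -0.4, 0.3]
opening: 0.0514
grip_force: 48.0
```

>>> jog_arm(
  commands=[-0.01,0,0.015,0,0,0,40,0,0,0,0,0,0,40],
)

```text
t: 11.5
tool_pos: [0.5569, 0.0811, 0.0165]
tool_rot: [-3.009, -0.121, -0.816]
contact_force: [-3.2, -0.3, 5.7]
opening: 0.0511
grip_force: 48.7
```

>>> jog_arm(
  commands=[0,0,0,0,0,0,60,0,0,0,0,0,0,80,0,0,0,0,0,0,85,0,0,-0.3,0,0,0,85,0,0,-0.6,0,0,0,85,0,0,-0.8,0,0,0,85,0,0,-0.8,0,0,0,85,0,0,-0.8,0,0,0,85,0,0,0,0,0,0,85],
)

```text
t: 12.62
tool_pos: [0.4583, 0.0729, 0.1927]
tool_rot: [-3.006, -0.121, -0.832]
contact_force: [0.9, -0.1, 0.2]
opening: 0.0851
grip_force: 0.0
```

```bash
python3 - <<'E'
from h import *
for c in ("wrist","top","scene"):
    d=eyes.get_image(c); w=cloud(d)
    if c=="wrist": save("e.png",d["image"])
    for r in nets.silhouettes(c,"cup")[:3]:
        q=w[r["mask"]]; q=q[np.isfinite(q[:,0])]; q=q[(q[:,2]>.015)&(q[:,2]<.075)&(abs(q[:,0]-.54)<.08)&(abs(q[:,1]-.08)<.06)]
        if len(q)<50: continue
        m=q[q[:,2]>.045]; rc=cv2.minAreaRect((q[:,:2]*1e3).astype(np.float32))
        ev=np.linalg.svd(m[:,:2]-m[:,:2].mean(0))[2][0]; ev*=np.sign(ev[0])
        a=q[:,:2]@ev; b=m[:,:2]@[-ev[1],ev[0]]
        print(c,round(r["p"],2),rc,"ztop",np.percentile(q[:,2],98).round(4),"axis",np.degrees(np.arctan2(ev[1],ev[0])).round(1),"foot a",np.percentile(a,[1,99]).round(4),"lat mid",((b.max()+b.min())/2).round(4))
print(cur()[:3,3])
E
```

```text
wrist 0.62 ((550.5877685546875, 80.62206268310547), (76.97209930419922, 55.814823150634766), 4.693516731262207) ztop 0.0612 axis 4.1 foot a [0.5167 0.5917] lat mid 0.0402
top 0.65 ((549.0848999023438, 81.14041900634766), (76.73236846923828, 55.09730529785156), 3.7333226203918457) ztop 0.062 axis 4.9 foot a [0.5164 0.5915] lat mid 0.0338
scene 0.72 ((550.7672729492188, 79.3835220336914), (76.72692108154297, 58.83306121826172), 4.663937568664551) ztop 0.0616 axis 3.5 foot a [0.5177 0.5923] lat mid 0.0444
[0.45605237 0.07298484 0.18401917]
```

View pics/e.png

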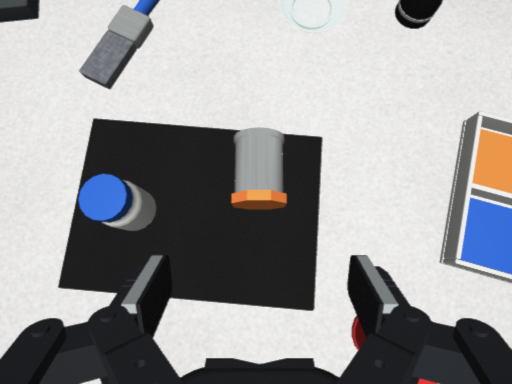

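The cup lies on its flats with its foot at (258,200) and its mouth at (260,135). I'll regrasp it from the far side.

```bash
python3 - <<'E'
from h import *
g=[.562,.0814,.033]
plan([pose([.60,.085,.20],.077,-15),pose(g,.077,-60,.09),pose(g,.077,-60,-.002)],.75)
E
```

```text
9 x [0.26, -0.0, 0.05, -0.0, -0.87, 0.0]
   end [0.595  0.0842 0.1821] err mm [-0.2 -0.4  0.2]
9 x [0.17, 0.0, 0.15, 0.0, -0.88, 0.0]
   end [0.6229 0.0866 0.0662] err mm [-0.7  0.4 -2.5]
3 x [-0.01, 0.0, 0.5, 0.01, 0.01, 0.01]
   end [0.5442 0.0803 0.0229] err mm [0.1 0.3 0.3]
```

>>> jog_arm(
  commands=[0.26,0,0.05,0,-0.87,0,85,0.26,0,0.05,0,-0.87,0,85,0.26,0,0.05,0,-0.87,0,85,0.26,0,0.05,0,-0.87,0,85,0.26,0,0.05,0,-0.87,0,85,0.26,0,0.05,0,-0.87,0,85,0.26,0,0.05,0,-0.87,0,85,0.26,0,0.05,0,-0.87,0,85,0.26,0,0.05,0,-0.87,0,85,0.17,0,0.15,0,-0.88,0,85,0.17,0,0.15,0,-0.88,0,85,0.17,0,0.15,0,-0.88,0,85,0.17,0,0.15,0,-0.88,0,85,0.17,0,0.15,0,-0.88,0,85,0.17,0,0.15,0,-0.88,0,85,0.17,0,0.15,0,-0.88,0,85,0.17,0,0.15,0,-0.88,0,85,0.17,0,0.13,0,-0.88,0,85,0,0,0,0,0,0,85],
)

```text
t: 15.3
tool_pos: [0.6229, 0.0865, 0.0639]
tool_rot: [2.679, 0.109, -1.561]
contact_force: [0.1, 1.0, -0.4]
opening: 0.0848
grip_force: 0.0
```

```bash
python3 - <<'E'
from h import *
plan([pose([.562,.0814,.033],.077,-60,-.002)],.5)
E
```

```text
3 x [-0.02, 0.0, 0.5, 0.01, 0.03, 0.01]
   end [0.5432 0.0802 0.0224] err mm [-0.9  0.2 -0.2]
```

>>> jog_arm(
  commands=[-0.02,0,0.5,0.01,0.03,0.01,85,-0.02,0,0.5,0.01,0.03,0.01,85,-0.02,0,0.48,0.01,0.03,0.01,85,0,0,0,0,0,0,85,0,0,0,0,0,0,40,0,0,0,0,0,0,40,0,0,0,0,0,0,40,0,0,0,0,0,0,40,0,0,0,0,0,0,40,0,0,0,0,0,0,40],
)

```text
t: 16.55
tool_pos: [0.5478, 0.0804, 0.0295]
tool_rot: [2.695, 0.102, -1.535]
contact_force: [4.3, 0.9, 5.5]
opening: 0.0511
grip_force: 46.7
```

```bash
python3 - <<'E'
from h import *
T=cur(); g=T[:3,3]-.0187*T[:3,2]; print(g.round(4))
# above orange cell, keep clear of red cup: lift, rotate, carry
plan([pose(g+[0,0,.1],.077,-60),pose([.57,.06,.16],0,-15),pose([.58,-.05,.17],-.1,30),pose([.588,-.196,.15],-.197,30),pose([.588,-.196,.075],-.197,30)],.65)
E
```

```text
[0.5638 0.0816 0.0391]
3 x [-0.48, 0.0, -0.28, -0.0, -0.04, -0.0]
   end [0.5475 0.0804 0.1296] err mm [-0.2  0.1 -0.2]
10 x [0.01, 0.04, -0.03, 0.05, 0.79, 0.06]
   end [0.5641 0.0572 0.1394] err mm [-1.  -2.8 -2.5]
10 x [0.05, 0.18, -0.02, -0.02, 0.78, 0.1]
   end [ 0.5874 -0.0516  0.1546] err mm [-1.9 -0.7  0.8]
4 x [0.06, 0.6, 0.14, -0.11, -0.0, 0.22]
   end [ 0.5969 -0.1983  0.1329] err mm [-0.2 -0.4 -0.9]
2 x [-0.31, -0.0, 0.54, -0.01, 0.0, -0.0]
   end [ 0.5971 -0.1982  0.0582] err mm [-0.  -0.3 -0.6]
```

>>> jog_arm(
  commands=[-0.48,0,-0.28,0,-0.04,0,40,-0.48,0,-0.28,0,-0.04,0,40,-0.48,0,-0.28,0,-0.04,0,40,0.01,0.04,-0.03,0.05,0.79,0.06,40,0.01,0.04,-0.03,0.05,0.79,0.06,40,0.01,0.04,-0.03,0.05,0.79,0.06,40,0.01,0.04,-0.03,0.05,0.79,0.06,40,0.01,0.04,-0.03,0.05,0.79,0.06,40,0.01,0.04,-0.03,0.05,0.79,0.06,40,0.01,0.04,-0.03,0.05,0.79,0.06,40,0.01,0.04,-0.03,0.05,0.79,0.06,40,0.01,0.04,-0.03,0.05,0.79,0.06,40,0.01,0.04,-0.03,0.05,0.79,0.06,40],
)

```text
t: 18.18
tool_pos: [0.5626, 0.0572, 0.137]
tool_rot: [-3.113, -0.001, 0.404]
contact_force: [0.8, -0.1, -1.0]
opening: 0.0511
grip_force: 47.0
```

>>> jog_arm(
  commands=[0.05,0.18,-0.02,-0.02,0.78,0.1,40,0.05,0.18,-0.02,-0.02,0.78,0.1,40,0.05,0.18,-0.02,-0.02,0.78,0.1,40,0.05,0.18,-0.02,-0.02,0.78,0.1,40,0.05,0.18,-0.02,-0.02,0.78,0.1,40,0.05,0.18,-0.02,-0.02,0.78,0.1,40,0.05,0.18,-0.02,-0.02,0.78,0.1,40,0.05,0.18,-0.02,-0.02,0.78,0.1,40,0.05,0.18,-0.02,-0.02,0.78,0.1,40,0.05,0.18,-0.02,-0.02,0.78,0.1,40,0.06,0.6,0.14,-0.11,0,0.22,40,0.06,0.6,0.14,-0.11,0,0.22,40,0.06,0.6,0.14,-0.11,0,0.22,40,0.06,0.6,0.14,-0.11,0,0.22,40,0,0,0,0,0,0,40,0,0,0,0,0,0,40],
)

```text
t: 20.18
tool_pos: [0.5953, -0.1976, 0.1304]
tool_rot: [2.976, -0.295, 0.791]
contact_force: [-0.2, 0.3, -1.7]
opening: 0.0511
grip_force: 47.3
```

```bash
python3 - <<'E'
from h import *
o=ctrl.get_obs();print(o["q"].round(3),o["contact_force"].round(1),o["opening"])
T=cur(); g=T[:3,3]-.0187*T[:3,2]; print("g",g.round(4),"pitch",np.degrees(np.arctan2(T[0,2],-T[2,2])).round(1))
ims=[]
for c in ("top","scene"):
    d=eyes.get_image(c); w=cloud(d); ims.append(cv2.resize(d["image"][90:290,260:440] if c=="top" else d["image"][140:340,80:260],(396,440)))
    for r in nets.silhouettes(c,"cup")[:4]:
        q=w[r["mask"]]; q=q[np.isfinite(q[:,0])]; q=q[(np.hypot(q[:,0]-.59,q[:,1]+.196)<.045)&(q[:,2]>.06)]
        if len(q)<50: continue
        t=q[q[:,2]>q[:,2].max()-.01]
        print(c,r["p"],"z",np.percentile(q[:,2],[1,99]).round(4),"rim",((t.max(0)+t.min(0))/2).round(4),np.ptp(t,0).round(3),len(t))
save("f.png",np.hstack(ims))
E
```

```text
[-0.509 -0.147  2.045  0.226  0.758  1.133] [-0.2  0.3 -1.7] 0.05110135354952707
g [ 0.5862 -0.1958  0.1466] pitch 29.3
top 0.55 z [0.105  0.1722] rim [ 0.6022 -0.1957  0.1682] [0.036 0.055 0.01 ] 88
scene 0.65 z [0.0962 0.1726] rim [ 0.5953 -0.1987  0.1693] [0.057 0.054 0.01 ] 198
```

View pics/f.png

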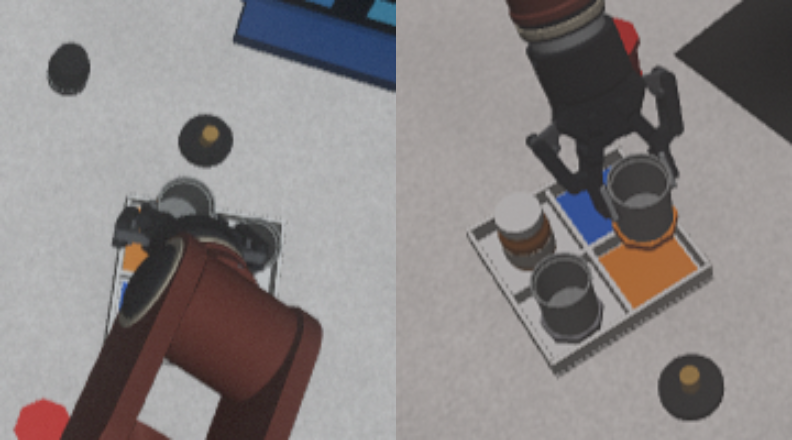

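The cup is now mouth-up over the orange cell at scene crop (640,200), with the foot above the pad at (650,265) and the neighbours clear. I'll correct the small tilt and offset, then lower it.

```bash
python3 - <<'E'
from h import *
Rp=R.from_rotvec([2.695,.102,-1.535]).as_matrix(); m=Rp.T@np.array([np.cos(.077),np.sin(.077),0])
T=cur(); a=T[:3,:3]@m; print("cup axis now",a.round(4))
c=np.cross(a,[0,0,1]); C=R.from_rotvec(c).as_matrix()
W=np.eye(4); W[:3,:3]=C@T[:3,:3]; piv=T[:3,3]-.0187*T[:3,2]
W[:3,3]=C@(T[:3,3]-piv)+piv+[-.006,.001,-.078]
plan([W],.5)
print("unit down 3mm in tool shares",(W[:3,:3].T@[0,0,-.003]/.06).round(3))
E
```

```text
cup axis now [ 0.0133 -0.0035  0.9999]
3 x [-0.25, 0.0, 0.36, -0.0, 0.05, -0.0]
   end [ 0.5899 -0.1959  0.053 ] err mm [-0.4  0.4 -0.8]
unit down 3mm in tool shares [-0.026  0.     0.043]
```

>>> jog_arm(
  commands=[-0.25,0,0.36,0,0.05,0,40,-0.25,0,0.36,0,0.05,0,40,-0.25,0,0.36,0,0.05,0,40,-0.026,0,0.043,0,0,0,40,0,0,0,0,0,0,40,0,0,0,0,0,0,40],
)

```text
t: 21.12
tool_pos: [0.5912, -0.1974, 0.0522]
tool_rot: [2.964, -0.293, 0.82]
contact_force: [-0.1, 0.1, -1.7]
opening: 0.0513
grip_force: 47.4
```

>>> jog_arm(
  commands=[-0.013,0,0.022,0,0,0,40,-0.013,0,0.022,0,0,0,40,0,0,0,0,0,0,40],
)

```text
t: 21.5
tool_pos: [0.5898, -0.1969, 0.0469]
tool_rot: [2.967, -0.294, 0.816]
contact_force: [-1.2, -0.5, -1.6]
opening: 0.0516
grip_force: 47.4
```

>>> jog_arm(
  commands=[-0.013,0,0.022,0,0,0,40,0,0,0,0,0,0,40],
)

```text
t: 21.75
tool_pos: [0.5898, -0.1968, 0.0452]
tool_rot: [2.967, -0.294, 0.816]
contact_force: [0.6, -0.9, -1.3]
opening: 0.0517
grip_force: 47.4
```

>>> jog_arm(
  commands=[-0.013,0,0.022,0,0,0,40,0,0,0,0,0,0,40],
)

```text
t: 22.0
tool_pos: [0.5905, -0.1972, 0.0448]
tool_rot: [2.966, -0.294, 0.818]
contact_force: [-1.5, 1.4, 1.8]
opening: 0.0513
grip_force: 47.8
```

>>> jog_arm(
  commands=[-0.01,0,0.016,0,0,0,40,0,0,0,0,0,0,40],
)

```text
t: 22.25
tool_pos: [0.5912, -0.1974, 0.0448]
tool_rot: [2.965, -0.293, 0.821]
contact_force: [-3.7, 2.5, 7.0]
opening: 0.0512
grip_force: 48.3
```

>>> jog_arm(
  commands=[-0.01,0,0.016,0,0,0,40,0,0,0,0,0,0,40],
)

```text
t: 22.5
tool_pos: [0.5918, -0.1976, 0.045]
tool_rot: [2.964, -0.293, 0.822]
contact_force: [-9.3, 4.1, 14.7]
opening: 0.0512
grip_force: 49.0
```

>>> jog_arm(
  commands=[0.014,0,-0.023,0,0,0,40,0,0,0,0,0,0,55,0,0,0,0,0,0,64,0,0,0,0,0,0,64],
)

```text
t: 23.0
tool_pos: [0.5896, -0.1968, 0.0428]
tool_rot: [2.967, -0.294, 0.815]
contact_force: [0.1, -0.3, 0.3]
opening: 0.0642
grip_force: 0.0
```

```bash
python3 - <<'E'
from h import *
d=eyes.get_image("scene"); save("g.png",cv2.resize(d["image"][180:320,100:260],(640,560)))
E
```

```text
(no output)
```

View pics/g.png

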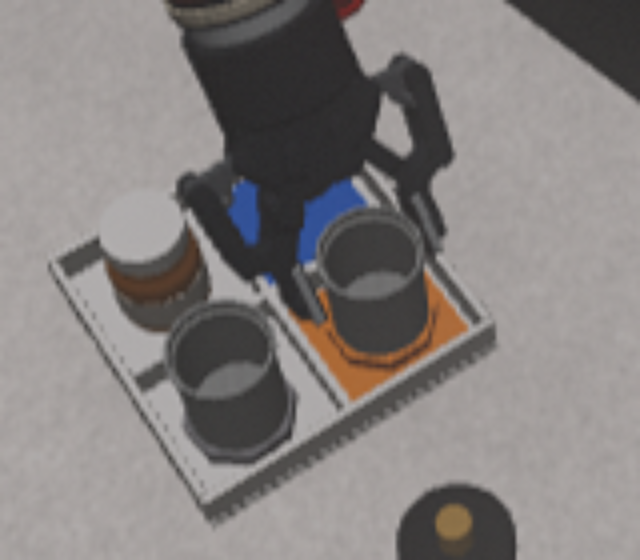

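The cup stands upright on the orange pad at (375,290), with both fingers clear. I'll retreat and fetch the jar.

```bash
python3 - <<'E'
from h import *
T=cur(); W=T.copy(); W[:3,3]-=.12*T[:3,2]
g=[.500,.2165,.055]
plan([W,pose([.50,.02,.21],0,5),pose([.50,.2165,.16],.2,0),pose(g,.2,0)],.75)
E
```

```text
3 x [-0.0, 0.0, -0.67, -0.0, -0.0, -0.0]
   end [ 0.5292 -0.1849  0.1466] err mm [-0.3  0.1  0.5]
6 x [-0.09, -0.56, -0.17, 0.1, -0.75, -0.32]
   end [0.5017 0.0215 0.1914] err mm [0.  1.5 0. ]
5 x [0.04, -0.65, 0.17, 0.02, -0.17, -0.39]
   end [0.5005 0.2166 0.141 ] err mm [ 0.5  0.1 -0.3]
3 x [-0.0, 0.0, 0.58, -0.01, 0.0, -0.01]
   end [0.5004 0.2167 0.0366] err mm [0.4 0.2 0.3]
```

>>> jog_arm(
  commands=[0,0,-0.4,0,0,0,64,0,0,-0.8,0,0,0,64,0,0,-0.8,0,0,0,64,-0.09,-0.56,-0.17,0.1,-0.75,-0.32,85,-0.09,-0.56,-0.17,0.1,-0.75,-0.32,85,-0.09,-0.56,-0.17,0.1,-0.75,-0.32,85,-0.09,-0.56,-0.17,0.1,-0.75,-0.32,85,-0.09,-0.56,-0.17,0.1,-0.75,-0.32,85,-0.09,-0.56,-0.17,0.1,-0.75,-0.32,85,0.04,-0.65,0.17,0.02,-0.17,-0.39,85,0.04,-0.65,0.17,0.02,-0.17,-0.39,85,0.04,-0.65,0.17,0.02,-0.17,-0.39,85,0.04,-0.65,0.17,0.02,-0.17,-0.39,85,0.04,-0.65,0.17,0.02,-0.17,-0.39,85,0,0,0,0,0,0,85,0,0,0,0,0,0,85],
)

```text
t: 25.05
tool_pos: [0.5009, 0.2162, 0.1406]
tool_rot: [-3.125, -0.31, -0.0]
contact_force: [-0.7, -0.9, 0.1]
opening: 0.0852
grip_force: 0.0
```

```bash
python3 - <<'E'
from h import *
d=eyes.get_image("wrist"); w=cloud(d)
for r in nets.silhouettes("wrist","jar")[:2]:
    q=w[r["mask"]]; q=q[np.isfinite(q[:,0])]; t=q[(q[:,2]>.077)&(q[:,2]<.095)]
    if len(t): print(r["p"],((t.max(0)+t.min(0))/2).round(4),np.ptp(t,0).round(3))
d=eyes.get_image("scene"); w=cloud(d)
for r in nets.silhouettes("scene","cup")[:4]:
    q=w[r["mask"]]; q=q[np.isfinite(q[:,0])]; print("cup",r["p"],np.median(q,0).round(3),np.percentile(q[:,2],[2,99]).round(3))
plan([pose([.500,.2165,.055],.2,0)],.6)
E
```

```text
0.77 [0.5007 0.2171 0.0819] [0.043 0.042 0.01 ]
cup 0.74 [ 0.59  -0.198  0.05 ] [0.009 0.087]
cup 0.59 [ 0.403 -0.068  0.07 ] [0.003 0.08 ]
3 x [-0.01, -0.01, 0.58, -0.0, -0.0, -0.01]
   end [0.4993 0.2172 0.0368] err mm [-0.7  0.7  0.5]
```

>>> jog_arm(
  commands=[0,0,0.58,0,0,0,85,0,0,0.58,0,0,0,85,0,0,0.58,0,0,0,85,0,0,0,0,0,0,85,0,0,0,0,0,0,38,0,0,0,0,0,0,38,0,0,0,0,0,0,38,0,0,0,0,0,0,38,0,0,0,0,0,0,38,0,0,0,0,0,0,38],
  newtons=35,
)

```text
t: 26.5
tool_pos: [0.5026, 0.2171, 0.0389]
tool_rot: [-3.124, -0.31, -0.006]
contact_force: [-0.9, 0.8, 5.7]
opening: 0.0464
grip_force: 36.0
```

```bash
python3 - <<'E'
from h import *
T=cur(); g=T[:3,3]-.0187*T[:3,2]; print(g.round(4))
plan([pose(g+[0,0,.12],.2,0),pose([.504,-.18,g[2]+.12],-.197,0),pose([.504,-.18,g[2]+.014],-.197,0)],.75)
E
```

```text
[0.5025 0.217  0.0576]
3 x [0.0, -0.0, -0.67, -0.01, -0.01, -0.01]
   end [0.5023 0.2169 0.1595] err mm [-0.3 -0.1  0.6]
9 x [-0.01, 0.74, 0.0, 0.0, -0.0, 0.44]
   end [ 0.5067 -0.1801  0.16  ] err mm [ 2.7 -0.1  1.1]
3 x [-0.02, 0.0, 0.59, 0.0, -0.0, 0.01]
   end [ 0.5033 -0.1795  0.0538] err mm [-0.7  0.5  0.9]
```

>>> jog_arm(
  commands=[0,0,-0.4,0,0,0,38,0,0,-0.8,0,0,0,38,0,0,-0.8,0,0,0,38,-0.01,0.74,0,0,0,0.44,38,-0.01,0.74,0,0,0,0.44,38,-0.01,0.74,0,0,0,0.44,38,-0.01,0.74,0,0,0,0.44,38,-0.01,0.74,0,0,0,0.44,38,-0.01,0.74,0,0,0,0.44,38,-0.01,0.74,0,0,0,0.44,38,-0.01,0.74,0,0,0,0.44,38,-0.01,0.74,0,0,0,0.44,38,0,0,0,0,0,0,38,0,0,0,0,0,0,38],
)

```text
t: 28.25
tool_pos: [0.5042, -0.1802, 0.1559]
tool_rot: [-3.124, 0.311, -0.0]
contact_force: [0.4, 0.6, -1.3]
opening: 0.0465
grip_force: 36.7
```

```bash
python3 - <<'E'
from h import *
d=eyes.get_image("scene"); w=cloud(d)
for r in nets.silhouettes("scene","jar")[:2]:
    q=w[r["mask"]]; q=q[np.isfinite(q[:,0])&(q[:,2]>.08)]; print(r["p"],np.median(q,0).round(3) if len(q) else "", np.percentile(q[:,2],[1,99]).round(3) if len(q) else "")
o=ctrl.get_obs(); print(o["opening"],o["contact_force"].round(1))
save("h.png",cv2.resize(d["image"][150:320,90:260],(560,560)))
plan([pose([.502,-.18,.0716],-.197,0)],.6)
E
```

```text
0.62 [ 0.518 -0.187  0.176] [0.126 0.204]
0.04655347908315719 [ 0.2  0.7 -1.4]
3 x [-0.01, 0.01, 0.57, -0.01, 0.0, 0.0]
   end [ 0.5022 -0.1809  0.0532] err mm [ 0.2 -0.9  0.3]
```

View pics/h.png

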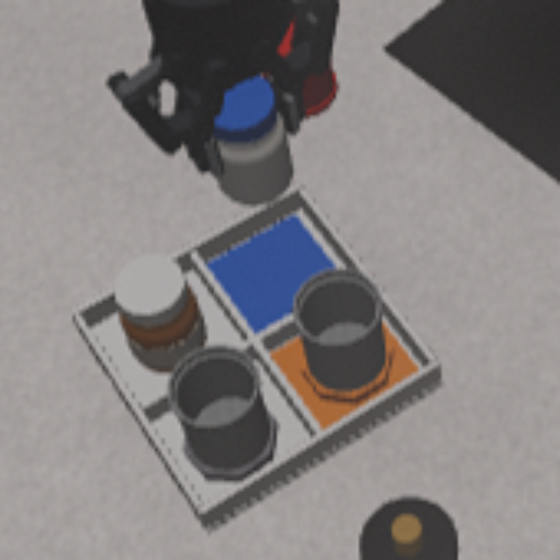

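The cup stands centred in the orange cell at (340,335). The jar hangs upright at (255,140), ready to go down.

>>> jog_arm(
  commands=[-0.01,0,0.57,0,0,0,38,-0.01,0,0.57,0,0,0,38,-0.01,0,0.57,0,0,0,38,0,0,0.05,0,0,0,38,0,0,0,0,0,0,38,0,0,0,0,0,0,38],
)

```text
t: 29.1
tool_pos: [0.504, -0.1805, 0.0523]
tool_rot: [-3.126, 0.31, -0.005]
contact_force: [-0.3, 0.3, -1.4]
opening: 0.0459
grip_force: 36.7
```

>>> jog_arm(
  commands=[0,0,0.025,0,0,0,38,0,0,0.025,0,0,0,38,0,0,0,0,0,0,38],
)

```text
t: 29.48
tool_pos: [0.5024, -0.18, 0.0471]
tool_rot: [-3.125, 0.311, 0.0]
contact_force: [0.2, 0.7, -0.8]
opening: 0.0464
grip_force: 36.7
```

>>> jog_arm(
  commands=[0,0,0.02,0,0,0,38,0,0,0,0,0,0,38],
)

```text
t: 29.72
tool_pos: [0.5023, -0.18, 0.0457]
tool_rot: [-3.124, 0.311, 0.001]
contact_force: [-0.5, 0.4, -2.1]
opening: 0.0464
grip_force: 36.7
```

>>> jog_arm(
  commands=[0,0,0.02,0,0,0,38,0,0,0,0,0,0,38],
)

```text
t: 29.98
tool_pos: [0.5023, -0.18, 0.0445]
tool_rot: [-3.125, 0.311, 0.001]
contact_force: [0.8, -1.6, -1.3]
opening: 0.0464
grip_force: 36.7
```

>>> jog_arm(
  commands=[0,0,0.025,0,0,0,38,0,0,0,0,0,0,38],
)

```text
t: 30.22
tool_pos: [0.5024, -0.18, 0.0431]
tool_rot: [-3.125, 0.311, 0.001]
contact_force: [0.3, -0.3, -0.6]
opening: 0.0463
grip_force: 36.7
```

>>> jog_arm(
  commands=[0,0,0.02,0,0,0,38,0,0,0,0,0,0,38],
)

```text
t: 30.48
tool_pos: [0.5028, -0.1802, 0.0431]
tool_rot: [-3.125, 0.311, 0.0]
contact_force: [-2.6, 1.8, 5.4]
opening: 0.0461
grip_force: 37.2
```

>>> jog_arm(
  commands=[0,0,0.02,0,0,0,38,0,0,0,0,0,0,38],
)

```text
t: 30.72
tool_pos: [0.5032, -0.1802, 0.0431]
tool_rot: [-3.125, 0.311, -0.0]
contact_force: [-5.5, 2.7, 11.6]
opening: 0.0459
grip_force: 37.8
```

Contact. I'll relieve the pressure, release and retreat straight up.

>>> jog_arm(
  commands=[0,0,-0.025,0,0,0,38,0,0,0,0,0,0,52,0,0,0,0,0,0,60,0,0,0,0,0,0,60,0,0,-0.3,0,0,0,60,0,0,-0.7,0,0,0,60,0,0,-0.8,0,0,0,60,0,0,-0.8,0,0,0,60,-0.8,0,-0.2,0,0,0,60,-0.8,0,0,0,0,0,60,0,0,0,0,0,0,60,0,0,0,0,0,0,60],
)

```text
t: 32.22
tool_pos: [0.4088, -0.1617, 0.2116]
tool_rot: [-3.126, 0.311, -0.003]
contact_force: [0.3, 0.3, 0.3]
opening: 0.0597
grip_force: 0.0
```

```bash
python3 - <<'E'
from h import *
for c in ("top","scene"):
    d=eyes.get_image(c); w=cloud(d)
    for n in("cup","jar"):
        for r in nets.silhouettes(c,n)[:2]:
            q=w[r["mask"]]; q=q[np.isfinite(q[:,0])]; t=q[q[:,2]>np.percentile(q[:,2],97)-.006]; print(c,n,round(r["p"],2),((t.max(0)+t.min(0))/2).round(3),np.percentile(q[:,2],[2,98]).round(3))
    if c=="scene": save("i.png",cv2.resize(d["image"],(800,600)))
E
```

```text
top cup 0.67 [ 0.587 -0.195  0.085] [0.016 0.086]
top cup 0.67 [ 0.39  -0.057  0.078] [0.073 0.08 ]
top jar 0.83 [ 0.502 -0.174  0.089] [0.021 0.092]
scene cup 0.81 [ 0.392 -0.06   0.078] [0.004 0.079]
scene cup 0.67 [ 0.589 -0.198  0.084] [0.014 0.086]
scene jar 0.94 [ 0.501 -0.182  0.089] [0.012 0.091]
```

View pics/i.png

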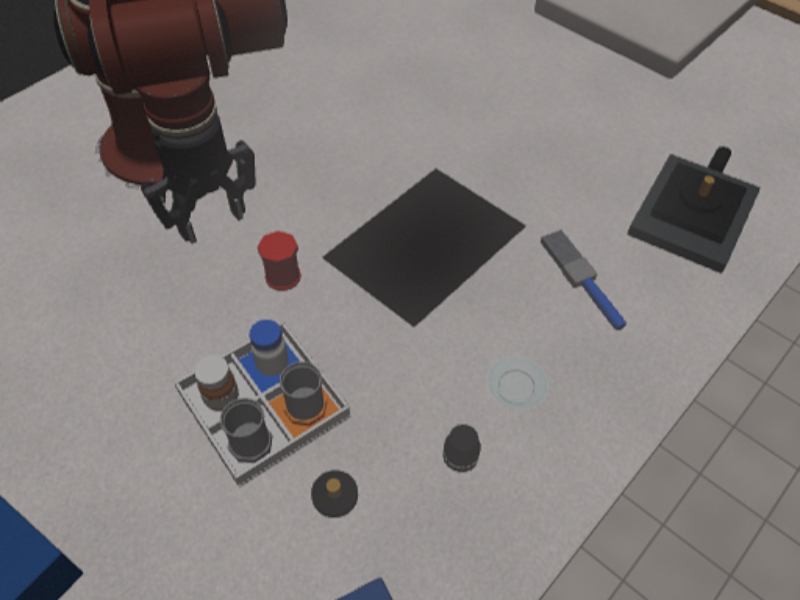

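The picture shows the cup mouth-up on the orange pad at (302,392) and the jar upright on the blue pad at (267,348). The bystanders are where they were and the gripper is clear.

```bash
python3 -c "
from station import job
print(job.finish_job())"
```

```text
the job is handed in; nothing more can be done
None
```

The job is handed in at about 32 s: the cup stands mouth-up in the orange cell and the jar upright in the blue cell, both released, and the last picture shows nothing else moved.

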